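Free the lift pawl with a rod and lower the carving

ROBOT

A 6-joint arm with a two-finger parallel gripper is mounted at the origin on the work surface. World frame = base frame: x ahead of the robot, y to its left, z up, the work surface at z = 0. Lengths are in m, angles in rad, forces in N, time in s.
With the tool pointing down it reaches from about 0.325 to 0.75 m from the base axis. Payload 7.6 kg.
Tool frame: the origin (TCP) lies at the very end of the fingers, on their centre line; the grasp point (between the pads) lies robot.pinch_z behind it (robot.pinch_z is the distance from the TCP to the grasp point, in m); z points along the fingers, y is the line along which they close (so a half turn about z gives the same grasp; the last joint's range is limited). The gripper opens to 85 mm and grips with 20 to 120 N. Pads are 22 mm wide; open, the fingers measure 114 mm over their backs; the gripper's body (76 mm by 85 mm) begins 54 mm behind the grasp point. The pads swing forward as they close: fully open they stand 13 mm farther back than shut.
Start: joints at [-1.321, 0.052, 1.401, -0, 1.689, -0.07], TCP at [0.165, -0.498, 0.231] pointing down, gripper open.
Joint ranges: [-2.9, 2.9], [-0.91, 2.17], [0.12, 2.37], [-1.06, 4.2], [0.26, 2.73], [-2.93, 2.93]. Speed limits (rad/s): [2.57, 2.57, 3.01, 3.14, 3.14, 3.14].

INTERFACE

Orientations are given as a 3x3 rotation matrix whose columns are the frame's x, y, z axes.
In Python, from plant import status, vision, robot, nets gives the robot as it stands.
- The arm moves only by the tool step_arm, never from a script. Its argument "motion" is a list of rows, each a list of 2 entries, a list of its own where there are three numbers: the shift along the tool's x, y, z in m, then the turn, a rotation vector about the tool's x, y, z in rad. In form: [[[tx, ty, tz], [ax, ay, az]], ...]. A call has exactly 10 rows; each row shifts and turns the commanded pose from where the row before left it, along the tool's axes as they then stand; what a row does not reach is not made up. A row lasts 1/10 s, in which the tool goes at most 50 mm and 8.59 degrees, less where a joint would pass 70% of its speed; a pose out of reach is approached as far as the arm can. A call is refused whole if a number of a shift passes 0.05 or a number of a turn 0.15, either way. A call with a gripper value outside its range is refused whole. "gripper" is the gripper command: -1 is shut, 1 is fully open, values between are in proportion, set as the call begins (left out, the last holds). The fingers move at their own pace and stop on an object; "force" is the grip in N (left out, the last holds). Time passes only in rows, so rows that do not move let the fingers close, or fill a call up. It gives the time, the measured TCP pose, the force, the opening and the grip force at its end, in the units of the state.
- status.read_state(): the state, without advancing time (a new reading comes with each control period).
- vision.snapshot(name): name is "side" or "top" or "wrist"; returns (picture, depth): 400x640x3 uint8, red, green, blue; 400x640 float32, m along the optical axis (not along the pixel's ray), 0 where there is no reading.
- vision.calibration(name): a dict with "fx", "fy", "cx", "cy" (pixels), "cam_to_world" (4x4, takes a point from camera to world coordinates). Camera axes: x right, y down, z forward; pixel columns grow to the right and rows downward; lengths in m; the calibration is good to about 2 mm. A picture is of the moment at which its call begins: read the wrist's pose just before it. calibration takes no time and is no camera call; for the wrist camera it gives the pose at the moment of the call.
- robot.job_done(): hands the job in; it is judged then, once.
Trained networks look in the newest picture that a camera, given by its name, has taken for a name from the list of things; names that differ only in an ending like _2 or _b are one class to them, and where a whole thing is asked for, a point or a joint stands for the part that bears it (a point fixed in the world has none). Each returns a list of dicts, best first, with "confidence" (0 to 1); they miss things now and then, are a little off and sometimes report something else, mostly with a low value. They report only what shows in the picture. A call takes as long as a camera call. They do not tell look-alikes from the thing itself.
- nets.recognise(camera, label): "location" ([x, y, z] in m, in world coordinates, good to about 4 mm: the middle of the surface that is visible of it).
The state is a dict: "time": time; "joint_positions": joint angles; "joint_velocities": joint speeds; "joint_torque": joint torques, N m; "tcp_pos": TCP position; "tool_rot": TCP orientation; "ft_force": force on the tool from outside, world axes, zero at the start; "torque": the same for the moment, N m; "gripper_width": finger opening in m; "gripper_force": force on a finger pad.
Only numpy, scipy, OpenCV 4.12 (cv2) and the standard library are available. Lean on these libraries where they do the work, as an engineer would, in place of code of your own. Each camera call takes 0.05 s, during which the arm holds its last target. There are 200 camera calls.

TASK

Pick up the wooden rod and with it, not with the gripper, flick the yellow pawl of the lift up and right over so that it stays free of the wheel; then push the platform gently all the way down onto its stops, with the carved elephant left untouched and standing on it. Finish with the rod laid gently on the bench top, and leave the other goods where they are.

Things in the scene. Friction and masses are not known exactly. Their poses are not given: they have to be found in the camera images.
- rod: loose pale square wooden bar, 200 mm long (along its x), 20 x 20 mm in section, 70 g, lying on the bench; both ends are alike. Origin: centre of its underside
- rod_mid (a point): the centre of the rod, 10 mm above the bench when the rod lies on it
- lift: fixed hand lift on a plywood base board (x -105 to +105, y -210 to +120, 20 mm thick). Origin on the bench under the guide posts; z up; its front, -x, faces the robot, turned up to 15 degrees. Two steel posts with a crossbar (top 272 mm high, at y -28, x -34 to +66 mm) guide a platform on the -y side; with the pawl down on the ratchet wheel the platform is locked
- wheel_axle (a point): centre of the steel ratchet wheel on the lift's front, in front of a blue plate: radius 53 mm, axle along the lift's x, at (-51, 48, 118) mm in its frame; wheel front face at x -61 mm
- pawl_angle (a joint): angle of the yellow pawl on top of the wheel about its pivot (axis along the lift's x), rad: 0 = level, pointing to the lift's +y, locking the wheel; it grows as its end is lifted up and over towards -y; 2.1 = leaning back on its stop (free). Held by its weight only: past 1.65 it falls on to 2.1 and stays, before that it falls back. Lifting takes 1 to 2 N at the paddle
- pawl_pivot (a point): the pivot of the pawl, fixed on the lift at (-51, -30, 178) mm in its frame
- pawl: the yellow pawl. Origin: at its pivot; its y axis runs along it to its free end. There a flat lifting paddle sticks out to the lift's front: 48 mm long (along x), 36 wide, 8 thick. The paddle's middle is 57 mm from the pivot. Pawl down: the paddle is level, covers x -106 to -58, y +9 to +45 mm in the lift's frame, underside 174 mm above the bench, open space below down to the base board
- paddle_under (a point): the middle of the paddle's underside
- platform (a joint): how far the platform has been lowered, m: 0 = raised (top 200 mm above the bench), 0.110 = fully down on its stops (top 90 mm above the bench). With the pawl free it has to be pushed down with 4 to 12 N, and stays where it is left; it never falls by itself
- platform_mid (a point): a point on the platform's top where the elephant roughly stands, (25, -115) mm in the lift's frame; the platform covers x -75 to +95, y -205 to -45 mm
- knob_top (a point): the middle of the top of the red push knob (42 mm wide) that stands on the platform's front corner, at (-45, -175) mm in the lift's frame, 70 mm above the platform's top; it moves down with it
- elephant: the load: a carved brown wooden elephant on a dark plinth 100 x 62 mm, 90 mm tall, about 0.45 kg, standing loose on the platform. Origin: centre of the underside of the plinth
- figure: bystander on the bench: dark turned wooden figure, 60 mm wide, 150 mm tall. Origin: centre of its underside
- pot: bystander on the bench: red-brown lidded wooden pot, 90 mm wide, 100 mm tall. Origin: centre of its underside
- spoon_tub: bystander on the bench: dark grey tub of pale wooden spoons, 88 mm wide, about 140 mm tall. Origin: centre of its underside
- bowl: bystander on the bench: brown wooden bowl, 120 mm wide, 50 mm tall. Origin: centre of its underside
- carton: bystander on the bench: cardboard box 110 x 85 x 70 mm. Origin: centre of its underside
- drummer: bystander on the bench: brown turned wooden figure, 60 mm wide, 120 mm tall. Origin: centre of its underside
Mind the look-alikes: they are no part of the job. Of the things that look like the rod, take the one that is farthest to the robot's left at the start.

How it is judged:
By the outcome, as a careful person would: the job done as asked, in the order asked, and still so for the second after the job is handed in, with the robot touching nothing.
It also fails if it takes over 70 s, if anything falls off the work surface, if the arm or the gripper's body presses on something with over 40 N, if the wrist force passes 120 N, or if a joint passes its speed limit or range.

## Working session

There is one attempt and no reset: what is moved stays moved. The work goes in short steps, Python scripts to look and compute and a tool call to move; the robot and the scene stay as the last step left them, time stands still between calls to the robot, and variables do not carry over. Pictures are saved under pics/ and viewed, at most 10 in all, crops included, and the job is handed in when it is done.

Besides the shell and the picture viewer there is one more tool, called after "Call:" by a JSON object that holds its "name" and its "arguments". step_arm: Moves the arm, as the interface text tells. Its arguments: {"type":"object","properties":{"motion":{"type":"array"},"gripper":{"type":"number"},"force":{"type":"number"}},"required":["motion"]}

```bash
ls; mkdir -p pics; cat > h.py <<'E'
import numpy as np, cv2
from plant import status, vision, robot, nets
def snap(n,f=None):
    p,d=vision.snapshot(n)
    if f: cv2.imwrite('pics/'+f,p[:,:,::-1])
    return p,d,vision.calibration(n)
def pix(P,c):
    T=np.linalg.inv(c['cam_to_world']); q=T[:3,:3]@np.array(P)+T[:3,3]
    return q[0]/q[2]*c['fx']+c['cx'], q[1]/q[2]*c['fy']+c['cy']
def cloud(d,c):
    v,u=np.indices(d.shape); P=np.stack([(u-c['cx'])/c['fx']*d,(v-c['cy'])/c['fy']*d,d],-1)
    W=P@c['cam_to_world'][:3,:3].T+c['cam_to_world'][:3,3]; W[d==0]=np.nan
    return W
E
python3 - <<'E'
from h import *
s=status.read_state(); print({k:np.round(v,3).tolist() for k,v in s.items()}, robot.pinch_z)
for n in ['top','side']:
    p,d,c=snap(n,n+'0.png'); np.savez(n+'0.npz',p=p,d=d,**c)
    for l in ['rod','wheel_axle','pawl','paddle_under','knob_top','elephant','figure','pot','spoon_tub','bowl','carton','drummer']:
        try: r=nets.recognise(n,l)
        except Exception as e: print(l,e); continue
        print(n,l,[(np.round(x['location'],3).tolist(),round(x['confidence'],2),np.round(pix(x['location'],c)).tolist()) for x in r[:4]])
E
```

```text
pics
{'time': 0.0, 'joint_positions': [-1.321, 0.053, 1.402, -0.0, 1.689, -0.07], 'joint_velocities': [-0.0, -0.002, 0.0, -0.001, 0.001, -0.0], 'joint_torque': [-0.001, -38.166, -36.018, -0.0, 0.006, -0.0], 'tcp_pos': [0.165, -0.498, 0.23], 'tool_rot': [[0.949, 0.314, -0.0], [0.314, -0.949, 0.002], [0.0, -0.002, -1.0]], 'ft_force': [-0.223, 1.118, -0.226], 'torque': [0.015, -0.014, -0.032], 'gripper_force': 0.0, 'gripper_width': 0.086} 0.0187
top rod [([0.468, -0.322, 0.017], 0.73, [405.0, 215.0]), ([0.249, -0.445, 0.02], 0.61, [441.0, 272.0])]
top wheel_axle []
top pawl [([0.574, 0.117, 0.182], 0.48, [286.0, 183.0])]
top paddle_under []
top knob_top [([0.645, -0.038, 0.199], 0.82, [331.0, 160.0])]
top elephant [([0.659, -0.009, 0.277], 0.79, [323.0, 151.0]), ([0.612, 0.054, 0.177], 0.32, [304.0, 172.0])]
top figure [([0.73, -0.322, 0.086], 0.71, [406.0, 143.0])]
top pot [([0.506, 0.455, 0.088], 0.68, [195.0, 208.0])]
top spoon_tub [([0.659, 0.426, 0.075], 0.62, [204.0, 167.0])]
top bowl [([0.38, 0.372, 0.024], 0.97, [222.0, 243.0]), ([0.612, 0.058, 0.179], 0.31, [303.0, 172.0])]
top
[... 430 characters left out ...]
479, -0.329, 0.019], 0.68, [227.0, 248.0])]
side pawl [([0.672, -0.048, 0.201], 0.33, [320.0, 232.0])]
side paddle_under []
side knob_top [([0.671, -0.054, 0.203], 0.86, [318.0, 232.0])]
side elephant [([0.699, -0.018, 0.255], 0.74, [332.0, 224.0])]
side figure [([0.753, -0.336, 0.077], 0.8, [244.0, 300.0])]
side pot [([0.53, 0.446, 0.073], 0.65, [423.0, 196.0]), ([0.36, 0.374, 0.029], 0.56, [385.0, 181.0])]
side spoon_tub [([0.668, 0.416, 0.067], 0.97, [434.0, 223.0]), ([0.672, -0.05, 0.198], 0.48, [319.0, 233.0])]
side bowl [([0.357, 0.375, 0.025], 0.55, [385.0, 181.0])]
side carton [([0.392, 0.492, 0.072], 0.84, [415.0, 172.0])]
side drummer [([0.656, -0.499, 0.06], 0.69, [187.0, 294.0])]
```

View pics/top0.png

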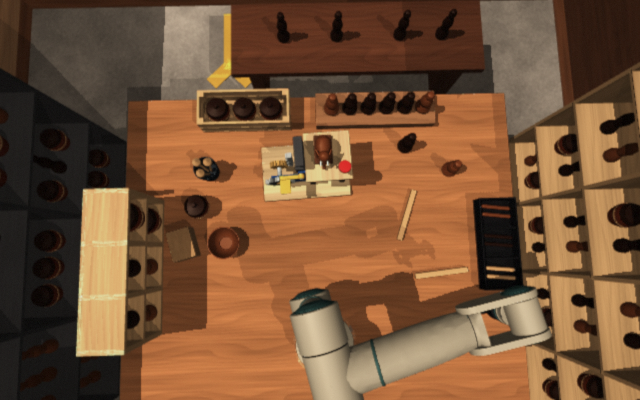

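View pics/side0.png

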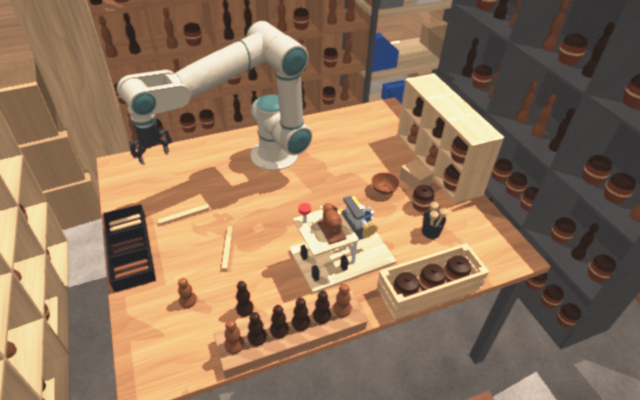

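The top view shows the lift at about (307,170). Rod candidates are (407,215), (441,272) and the sticks in the black tray at (500,270). The one farthest left, with the largest y, is (407,215). I'll check it in a close crop and also check the spot at (302,350) by the base.

```bash
python3 - <<'E'
from h import *
z=np.load('top0.npz'); p=z['p'][:,:,::-1]; c={k:z[k] for k in ['fx','fy','cx','cy','cam_to_world']}
a=cv2.resize(p[170:290,370:530],(480,360),interpolation=cv2.INTER_CUBIC)
b=cv2.resize(p[280:400,260:350],(270,360),interpolation=cv2.INTER_CUBIC)
cv2.imwrite('pics/c1.png',np.hstack([a,b]))
W=cloud(z['d'],c)
print(c['fx'],c['cam_to_world'].round(3).tolist())
# rod points
m=(W[...,2]>.012)&(W[...,2]<.03)&(abs(W[...,0]-.468)<.13)&(abs(W[...,1]+.322)<.09)
P=W[m];print('rod',len(P),cv2.minAreaRect(P[:,:2].astype(np.float32)),P.mean(0))
# board
for lo,hi in [(.012,.03),(.19,.21)]:
    m=(W[...,2]>lo)&(W[...,2]<hi)&(abs(W[...,0]-.6)<.2)&(abs(W[...,1]-.05)<.22)
    P=W[m];print('lev',lo,len(P),cv2.minAreaRect(P[:,:2].astype(np.float32)),np.median(P[:,2]))
E
```

```text
407.30615021283825 [[-0.029, -0.992, 0.119, 0.336], [-0.999, 0.027, -0.018, 0.023], [0.015, -0.119, -0.993, 1.558], [0.0, 0.0, 0.0, 1.0]]
rod 277 ((0.45813044905662537, -0.3478544056415558), (0.06945031136274338, 0.1989290565252304), 69.50593566894531) [ 0.46536131 -0.3253241   0.01909971]
lev 0.012 1910 ((0.6334428787231445, 0.08142450451850891), (0.3174110949039459, 0.3212665319442749), 26.11703109741211) 0.01904013097352908
lev 0.19 1674 ((0.6598003506660461, 0.005414903163909912), (0.17184650897979736, 0.22058354318141937), 2.6492040157318115) 0.1993773971041355
```

View pics/c1.png

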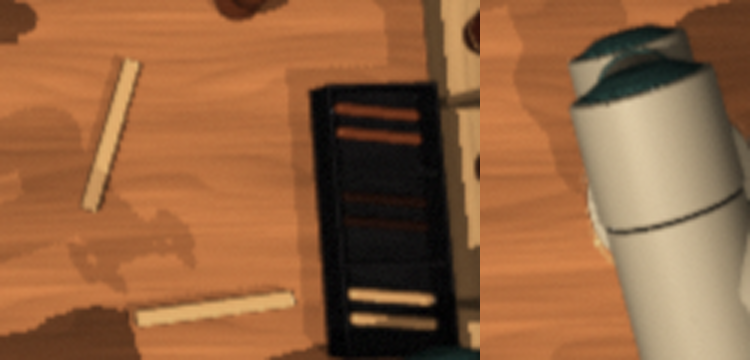

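The crop confirms it. The rod I want is the pale square bar running from about (413,190) to (401,239) in the top view. The bar at (441,272) and the tray sticks are farther right, and there is nothing rod-like by the robot base. Next I'll fit the rod and lift poses.

```bash
cat > fit.py <<'E'
from h import *
from scipy.optimize import differential_evolution as DE
def height(q,low=0.):
    x,y=q[:,0],q[:,1]; z=np.zeros(len(q))
    def box(x0,x1,y0,y1,h): z[(x>x0)&(x<x1)&(y>y0)&(y<y1)]=h
    box(-.105,.105,-.21,.12,.02); box(-.075,.095,-.205,-.045,.2-low)
    z[np.hypot(x+.045,y+.175)<.021]=.27-low
    box(-.106,-.058,.009,.045,.182)
    return z
def toL(P,t):
    c,s=np.cos(t[2]),np.sin(t[2]); return (P[:,:2]-t[:2])@np.array([[c,-s],[s,c]])
def fitlift(P,lo=(.55,.0,-.3),hi=(.75,.2,.3)):
    f=lambda t: np.minimum(abs(P[:,2]-height(toL(P,t))),.012).sum()
    r=DE(f,list(zip(lo,hi)),seed=1,popsize=20,tol=1e-8,maxiter=150); return r.x,r.fun/len(P)
E
python3 - <<'E'
from fit import *
import cv2
PP=[]
for n in ['top','side']:
    z=np.load(n+'0.npz'); c={k:z[k] for k in ['fx','fy','cx','cy','cam_to_world']}; W=cloud(z['d'],c)
    p=z['p'].astype(int); R,G,B=p[...,0],p[...,1],p[...,2]
    P=W[(abs(W[...,0]-.63)<.2)&(abs(W[...,1]-.06)<.27)&(W[...,2]<.29)]
    print(n,fitlift(P)); PP.append(P)
    red=(R>150)&(G<60)&(B<60)&(W[...,2]>.22)&(abs(W[...,0]-.63)<.2); print('red',W[red].mean(0),red.sum(),W[red][:,2].max())
    yel=(R>150)&(G>120)&(B<70)&(abs(W[...,0]-.6)<.15)&(W[...,2]>.1); print('yel',W[yel].mean(0),yel.sum(),np.ptp(W[yel],0) if yel.any() else '')
    m=(W[...,2]>.014)&(W[...,2]<.026)&(abs(W[...,0]-.468)<.13)&(abs(W[...,1]+.322)<.06)&(R>170)&(B>80)
    lab=cv2.connectedComponentsWithStats(m.astype(np.uint8))
    i=1+lab[2][1:,4].argmax(); Q=W[lab[1]==i]; print('rod',len(Q),cv2.minAreaRect(Q[:,:2].astype(np.float32)),Q.mean(0))
P=np.vstack(PP); print('both',fitlift(P))
E
```

```text
top (array([0.64525172, 0.09970724, 0.04938697]), np.float64(0.004685699976181134))
red [ 0.60802437 -0.07817277  0.26953948] 109 0.2751821724054315
yel [0.60117418 0.11376171 0.17422411] 60 [0.09634181 0.11761191 0.05745459]
rod 207 ((0.46884188055992126, -0.32643985748291016), (0.01741775870323181, 0.19399061799049377), 70.61544036865234) [ 0.47084197 -0.32727618  0.0196292 ]
side (array([0.64464374, 0.09770639, 0.05354281]), np.float64(0.007915444955580202))
red [ 0.625297   -0.08751107  0.26332131] 11 0.2681974513566425
yel [nan nan nan] 0 
rod 225 ((0.4708280861377716, -0.3296733796596527), (0.02079276740550995, 0.20161965489387512), 70.81587982177734) [ 0.47351904 -0.33051156  0.02019728]
both (array([0.64436598, 0.09958613, 0.0585184 ]), np.float64(0.006439850134267579))<stdin>:10: RuntimeWarning: Mean of empty slice.
  ret = um.true_divide(
```

Call:
{"name": "step_arm", "arguments": {"motion": [[[0.032, -0.0084, 0], [0, 0, 0]], [[0.032, -0.0084, 0], [0, 0, 0]], [[0.032, -0.0084, 0], [0, 0, 0]], [[0.032, -0.0084, 0], [0, 0, 0]], [[0.032, -0.0084, 0], [0, 0, 0]], [[0.032, -0.0084, 0], [0, 0, 0]], [[0.032, -0.0084, 0], [0, 0, 0]], [[0.032, -0.0084, 0], [0, 0, 0]], [[0.032, -0.0084, 0], [0, 0, 0]], [[0.032, -0.0084, 0], [0, 0, 0]]], "gripper": 1}}

```text
time: 2.3
tcp_pos: [0.4435, -0.3172, 0.2314]
tool_rot: [[0.949, 0.314, 0.0], [0.314, -0.949, -0.0], [0.0, 0.0, -1.0]]
ft_force: [0.4, 0.3, 0.7]
gripper_width: 0.0855
gripper_force: 0.0
```

Call:
{"name": "step_arm", "arguments": {"motion": [[[0, 0, 0], [0, 0, -0.138]], [[0, 0, 0], [0, 0, -0.138]], [[0, 0, 0], [0, 0, -0.138]], [[0, 0, 0], [0, 0, -0.138]], [[0, 0, 0], [0, 0, -0.138]], [[0, 0, 0], [0, 0, -0.138]], [[0, 0, 0], [0, 0, -0.138]], [[0, 0, 0], [0, 0, -0.138]], [[0, 0, 0], [0, 0, -0.138]], [[0, 0, 0], [0, 0, -0.138]]]}}

```text
time: 3.3
tcp_pos: [0.4425, -0.318, 0.2313]
tool_rot: [[-0.134, 0.991, 0.0], [0.991, 0.134, -0.0], [-0.0, 0.0, -1.0]]
ft_force: [-0.7, 0.2, 0.1]
gripper_width: 0.0854
gripper_force: 0.0
```

Call:
{"name": "step_arm", "arguments": {"motion": [[[0, 0, 0], [0, 0, -0.138]], [[0, 0, 0], [0, 0, -0.138]], [[0, 0, 0], [0, 0, -0.138]], [[0, 0, 0], [0, 0, -0.138]], [[0, 0, 0], [0, 0, -0.138]], [[0, 0, 0], [0, 0, -0.138]], [[0, 0, 0], [0, 0, -0.138]], [[0, 0, 0], [0, 0, -0.138]], [[0, 0, 0], [0, 0, 0]], [[0, 0, 0], [0, 0, 0]]]}}

```text
time: 4.3
tcp_pos: [0.4424, -0.3181, 0.2313]
tool_rot: [[-0.942, 0.335, -0.0], [0.335, 0.942, -0.0], [-0.0, -0.0, -1.0]]
ft_force: [-0.2, 0.4, 0.2]
gripper_width: 0.0852
gripper_force: 0.0
```

```bash
cat > go.py <<'E'
from h import *
def pose():
    s=status.read_state(); return s['time'],np.array(s['tcp_pos']),np.array(s['tool_rot']),s
def delta(target,yaw=None):
    """shift to a world target and turn about tool z to bring tool x to world yaw"""
    t,p,R,s=pose(); d=R.T@(np.array(target)-p); y=np.arctan2(R[1,0],R[0,0])
    print('t',round(t,2),'tcp',p.round(4),'yaw',round(y,3),'tool z',R[:,2].round(3),'F',np.round(s['ft_force'],1),'w',round(s['gripper_width'],4),'tool shift',d.round(4), 'turn', None if yaw is None else np.round(-((yaw-y+np.pi)%(2*np.pi)-np.pi),3))
E
python3 - <<'E'
from go import *
p,d,c=snap('wrist','w1.png'); W=cloud(d,c)
R,G,B=[p[...,i].astype(int) for i in range(3)]
m=(W[...,2]>.014)&(W[...,2]<.026)&(abs(W[...,0]-.468)<.13)&(abs(W[...,1]+.322)<.06)&(B>80)
l=cv2.connectedComponentsWithStats(m.astype(np.uint8)); i=1+l[2][1:,4].argmax(); Q=W[l[1]==i]
r=cv2.minAreaRect(Q[:,:2].astype(np.float32)); print(len(Q),r,Q.mean(0)); print(c['cam_to_world'].round(3).tolist(),c['fx'])
e=np.linalg.eigh(np.cov(Q[:,:2].T))[1][:,1]; e*=np.sign(e[0]); print('dir',e,np.arctan2(e[1],e[0]))
yaw=np.arctan2(e[1],e[0])+np.pi
g=np.array(r[0])-.03*e; delta([*g,.003],yaw)
E
```

```text
2529 ((0.4678870141506195, -0.3260512948036194), (0.01731957122683525, 0.19690699875354767), 70.76834869384766) [ 0.45924258 -0.32312175  0.01919358]
[[0.334, 0.898, 0.287, 0.37], [0.943, -0.318, -0.102, -0.292], [-0.001, 0.305, -0.952, 0.373], [0.0, 0.0, 0.0, 1.0]] 325.7190518662168
dir [ 0.94380863 -0.33049246] -0.3368253101453274
t 4.35 tcp [ 0.4425 -0.3181  0.2313] yaw 2.801 tool z [ 0. -0. -1.] F [ 0.3 -0.1  0.1] w 0.0855 tool shift [0.0034 0.0009 0.2283] turn -0.004
```

View pics/w1.png

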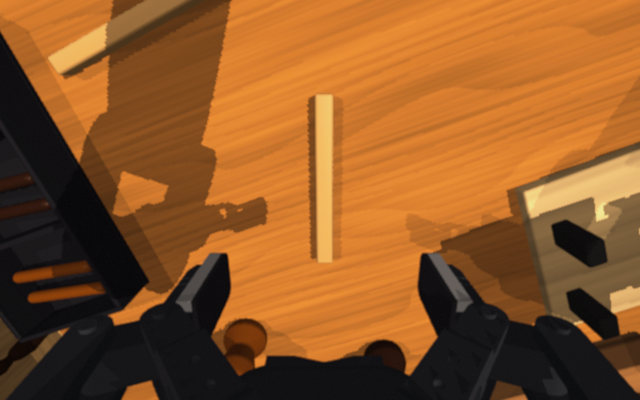

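The wrist view shows the chosen rod alone between the fingers, from (324,95) to (325,262), with nothing in the fingers' way. I'll go down and grip it.

Call:
{"name": "step_arm", "arguments": {"motion": [[[0.003, 0.001, 0.02], [0, 0, -0.004]], [[0, 0, 0.03], [0, 0, 0]], [[0, 0, 0.03], [0, 0, 0]], [[0, 0, 0.03], [0, 0, 0]], [[0, 0, 0.03], [0, 0, 0]], [[0, 0, 0.03], [0, 0, 0]], [[0, 0, 0.028], [0, 0, 0]], [[0, 0, 0.018], [0, 0, 0]], [[0, 0, 0.012], [0, 0, 0]], [[0, 0, 0], [0, 0, 0]]]}}

```text
time: 5.35
tcp_pos: [0.4392, -0.3155, 0.0018]
tool_rot: [[-0.944, 0.329, -0.002], [0.329, 0.944, 0.002], [0.003, 0.001, -1.0]]
ft_force: [-0.9, -0.4, 0.7]
gripper_width: 0.0852
gripper_force: 0.0
```

Call:
{"name": "step_arm", "arguments": {"motion": [[[0, 0, 0], [0, 0, 0]], [[0, 0, 0], [0, 0, 0]], [[0, 0, 0], [0, 0, 0]], [[0, 0, 0], [0, 0, 0]], [[0, 0, 0], [0, 0, 0]], [[0, 0, 0], [0, 0, 0]], [[0, 0, 0], [0, 0, 0]], [[0, 0, 0], [0, 0, 0]], [[0, 0, 0], [0, 0, 0]], [[0, 0, 0], [0, 0, 0]]], "gripper": -1, "force": 100}}

```text
time: 6.35
tcp_pos: [0.4404, -0.3165, 0.0043]
tool_rot: [[-0.945, 0.328, 0.001], [0.328, 0.945, -0.001], [-0.001, -0.001, -1.0]]
ft_force: [-0.6, 0.7, 6.7]
gripper_width: 0.0171
gripper_force: 99.8
```

Call:
{"name": "step_arm", "arguments": {"motion": [[[0, 0, -0.01], [0, 0, 0]], [[0, 0, -0.01], [0, 0, 0]], [[0, 0, -0.02], [0, 0, -0.049]], [[0, 0, -0.02], [0, 0, -0.049]], [[0, 0, -0.02], [0, 0, -0.049]], [[0, 0, -0.02], [0, 0, -0.049]], [[0, 0, -0.02], [0, 0, -0.049]], [[0, 0, -0.02], [0, 0, -0.049]], [[0, 0, -0.02], [0, 0, -0.049]], [[0, 0, 0], [0, 0, -0.049]]]}}

```text
time: 7.35
tcp_pos: [0.441, -0.317, 0.1676]
tool_rot: [[-0.998, -0.06, 0.005], [-0.06, 0.998, -0.004], [-0.005, -0.004, -1.0]]
ft_force: [-0.3, -0.3, -1.1]
gripper_width: 0.0176
gripper_force: 98.9
```

```bash
cat >> go.py <<'E'
LIFT=(.645,.0993,.053)
def L2W(x,y,z):
    c,s=np.cos(LIFT[2]),np.sin(LIFT[2]); return [LIFT[0]+c*x-s*y, LIFT[1]+s*x+c*y, z]
E
python3 - <<'E'
from go import *
p,d,c=snap('wrist','w2.png'); W=cloud(d,c)
t,tp,R,s=pose(); T=(W-tp)@R   # tool frame
m=(abs(T[...,1])<.012)&(T[...,2]>-.03)&(T[...,2]<.01)&(p[...,2]>60)
l=cv2.connectedComponentsWithStats(m.astype(np.uint8)); i=1+l[2][1:,4].argmax(); Q=T[l[1]==i]
print(len(Q),np.nanpercentile(Q,[0,1,50,99,100],axis=0).round(4))
far=Q[Q[:,0]>.03]; print('slope z,y vs x',np.polyfit(Q[:,0],Q[:,2],1),np.polyfit(Q[:,0],Q[:,1],1))
delta(L2W(-.26,.037,.145),.053+np.pi)
E
```

```text
2879 [[ 0.0093 -0.0089 -0.0298]
 [ 0.0099 -0.0085 -0.0235]
 [ 0.026   0.003  -0.015 ]
 [ 0.0476  0.0116 -0.0119]
 [ 0.0499  0.012  -0.0042]]
slope z,y vs x [ 0.02137753 -0.01557937] [8.65598873e-02 6.98441351e-05]
t 7.4 tcp [ 0.4405 -0.3166  0.1659] yaw -3.079 tool z [ 0.003 -0.003 -1.   ] F [-0.2  0.2 -0.3] w 0.0175 tool shift [0.0296 0.4418 0.0196] turn 0.01
```

View pics/w2.png

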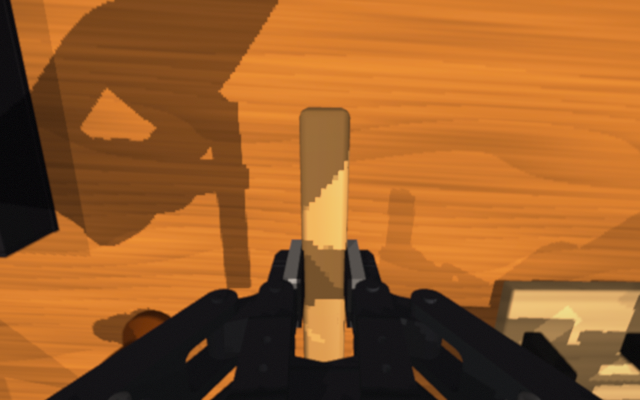

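The rod is held level between the pads. Its A end shows at (325,107) and the B end points away under the gripper. Now I'll cross over to the front of the lift.

```bash
python3 - <<'E'
from go import *
p,d,c=snap('wrist'); W=cloud(d,c); t,tp,R,s=pose(); T=(W-tp)@R
for v in [100,106,109,112,130,150,180,220]: print(v,T[v,325].round(4), T[v,318].round(4))
E
```

```text
100 [0.0672 0.0011 0.1653] [ 0.0672 -0.0053  0.1673]
106 [0.0618 0.0012 0.1678] [ 0.0619 -0.0053  0.1666]
109 [ 0.0696  0.0005 -0.0132] [ 0.0696 -0.0021 -0.0143]
112 [ 0.0686  0.0005 -0.0152] [ 0.0686 -0.0021 -0.0158]
130 [ 0.0618  0.0006 -0.0151] [ 0.0618 -0.0021 -0.0147]
150 [ 0.054   0.0006 -0.0148] [ 0.0542 -0.0022 -0.0156]
180 [ 0.0417  0.0006 -0.0146] [ 0.042  -0.0022 -0.0157]
220 [ 0.0247  0.0006 -0.0157] [ 0.0242 -0.0023 -0.0146]
```

Call:
{"name": "step_arm", "arguments": {"motion": [[[0.003, 0.02, 0], [0, 0, 0]], [[0.003, 0.04, 0], [0, 0, 0.01]], [[0.003, 0.048, 0.002], [0, 0, 0]], [[0.003, 0.048, 0.002], [0, 0, 0]], [[0.003, 0.048, 0.002], [0, 0, 0]], [[0.003, 0.048, 0.002], [0, 0, 0]], [[0.003, 0.048, 0.002], [0, 0, 0]], [[0.003, 0.048, 0.002], [0, 0, 0]], [[0.003, 0.048, 0.002], [0, 0, 0]], [[0.003, 0.046, 0.006], [0, 0, 0]]]}}

```text
time: 8.45
tcp_pos: [0.3874, 0.1258, 0.1436]
tool_rot: [[-0.999, -0.047, 0.001], [-0.047, 0.999, 0.0], [-0.001, 0.0, -1.0]]
ft_force: [1.1, -0.3, -0.2]
gripper_width: 0.0176
gripper_force: 98.8
```

```bash
python3 - <<'E'
from fit import *
from go import *
delta(L2W(-.26,.037,.145),.053+np.pi)
for n in ['top','side']:
    p,d,c=snap(n,n+'1.png'); np.savez(n+'1.npz',p=p,d=d,**c); W=cloud(d,c)
    t,tp,R,s=pose(); T=(W-tp)@R
    m=(abs(T[...,1])<.014)&(abs(T[...,2]+.0055)<.025)&(abs(T[...,0])<.16)&(p[...,2]>50)&(p[...,0]>100)
    Q=T[m]; print(n,len(Q)); 
    if len(Q): print(np.percentile(Q,[0,5,50,95,100],axis=0).round(4))
p,d,c=snap('wrist')
print([ (n,l,[(np.round(x['location'],3).tolist(),round(x['confidence'],2)) for x in nets.recognise(n,l)[:2]]) for n in ['wrist','top'] for l in ['pawl','rod']])
E
```

```text
t 8.45 tcp [0.3874 0.1258 0.1436] yaw -3.095 tool z [ 0.001  0.    -1.   ] F [ 1.1 -0.3 -0.2] w 0.0176 tool shift [ 0.0042 -0.0031 -0.0014] turn -0.006
top 142
[[-0.1297 -0.014  -0.0227]
 [-0.1249 -0.0131 -0.0212]
 [-0.0803 -0.0051 -0.016 ]
 [ 0.064   0.0029 -0.0111]
 [ 0.0679  0.0054 -0.0071]]
side 183
[[-0.1301 -0.0139 -0.0292]
 [-0.1146 -0.0109 -0.0207]
 [-0.0531 -0.003  -0.0147]
 [ 0.0103  0.0098 -0.0019]
 [ 0.0719  0.0139  0.0062]]
[('wrist', 'pawl', []), ('wrist', 'rod', [([0.364, 0.127, 0.16], 0.62), ([0.393, 0.369, 0.019], 0.24)]), ('top', 'pawl', [([0.573, 0.117, 0.182], 0.66), ([0.658, 0.426, 0.072], 0.5)]), ('top', 'rod', [([0.246, -0.443, 0.018], 0.6), ([0.469, 0.127, 0.155], 0.45)])]
```

Call:
{"name": "step_arm", "arguments": {"motion": [[[-0.0054, -0.0002, 0], [0, 0, 0]], [[-0.0054, -0.0002, 0], [0, 0, 0]], [[-0.0054, -0.0002, 0], [0, 0, 0]], [[-0.0054, -0.0002, 0], [0, 0, 0]], [[-0.0054, -0.0002, 0], [0, 0, 0]], [[-0.0054, -0.0002, 0], [0, 0, 0]], [[-0.0054, -0.0002, 0], [0, 0, 0]], [[-0.0054, -0.0002, 0], [0, 0, 0]], [[-0.0054, -0.0002, 0], [0, 0, 0]], [[-0.0054, -0.0002, 0], [0, 0, 0]]]}}

```text
time: 9.8
tcp_pos: [0.4426, 0.1245, 0.1433]
tool_rot: [[-0.999, -0.048, 0.0], [-0.048, 0.999, -0.0], [-0.0, -0.0, -1.0]]
ft_force: [0.2, 0.8, -1.1]
gripper_width: 0.017
gripper_force: 98.9
```

```bash
python3 - <<'E'
from go import *
ims=[]
for n,r in [('top',(120,220,250,370)),('side',(180,280,290,410))]:
    p,d,c=snap(n); u=[int(k) for k in r]; ims.append(cv2.resize(p[u[0]:u[1],u[2]:u[3],::-1],(480,400) if 0 else (396,330),interpolation=cv2.INTER_CUBIC))
cv2.imwrite('pics/c2.png',np.hstack(ims))
delta(L2W(-.202,.038,.1436))
E
```

```text
t 9.9 tcp [0.4426 0.1244 0.1432] yaw -3.094 tool z [-0. -0. -1.] F [-0.7  0.9 -0.9] w 0.0174 tool shift [ 0.0012  0.0022 -0.0004] turn None
```

View pics/c2.png

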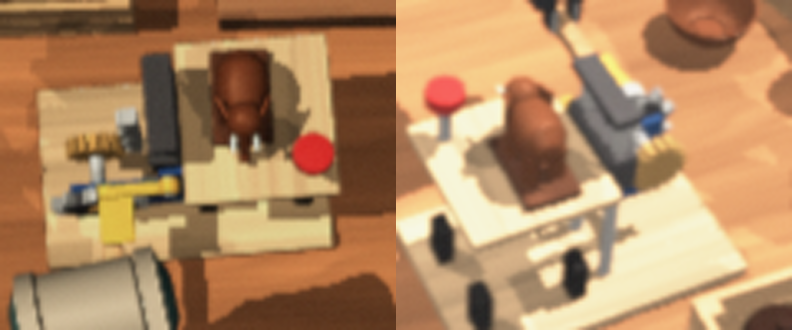

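The top crop shows the yellow paddle at (117,215), red knob at (313,153) and the elephant facing front. The rod is hidden below the paddle, as computed. I'll lift it along the arc.

Call:
{"name": "step_arm", "arguments": {"motion": [[[0, 0, -0.0055], [0, 0, 0]], [[0, 0, -0.0055], [0, 0, 0]], [[0, 0, -0.0055], [0, 0, 0]], [[0, 0, -0.0055], [0, 0, 0]], [[0, 0, -0.0055], [0, 0, 0]], [[0, 0, -0.0055], [0, 0, 0]], [[0, -0.0016, -0.004], [0, 0, 0]], [[0, -0.0016, -0.004], [0, 0, 0]], [[0, -0.0016, -0.004], [0, 0, 0]], [[0, -0.0016, -0.004], [0, 0, 0]]]}}

```text
time: 10.9
tcp_pos: [0.4424, 0.1178, 0.1925]
tool_rot: [[-0.999, -0.048, -0.0], [-0.048, 0.999, -0.0], [0.0, -0.0, -1.0]]
ft_force: [-0.7, 0.2, -2.3]
gripper_width: 0.0174
gripper_force: 98.7
```

Call:
{"name": "step_arm", "arguments": {"motion": [[[0, -0.0036, -0.0044], [0, 0, 0]], [[0, -0.0036, -0.0044], [0, 0, 0]], [[0, -0.0036, -0.0044], [0, 0, 0]], [[0, -0.0035, -0.0024], [0, 0, 0]], [[0, -0.0035, -0.0024], [0, 0, 0]], [[0, -0.0035, -0.0024], [0, 0, 0]], [[0, -0.0035, -0.0024], [0, 0, 0]], [[0, -0.0036, -0.0013], [0, 0, 0]], [[0, -0.0036, -0.0013], [0, 0, 0]], [[0, -0.0036, -0.0013], [0, 0, 0]]]}}

```text
time: 11.9
tcp_pos: [0.4441, 0.0821, 0.219]
tool_rot: [[-0.999, -0.048, -0.0], [-0.048, 0.999, -0.0], [0.0, -0.0, -1.0]]
ft_force: [0.5, 0.5, -2.0]
gripper_width: 0.0171
gripper_force: 98.8
```

Call:
{"name": "step_arm", "arguments": {"motion": [[[0, -0.0038, -0.0005], [0, 0, 0]], [[0, -0.0038, -0.0005], [0, 0, 0]], [[0, -0.0038, -0.0005], [0, 0, 0]], [[0, -0.003, -0.0013], [0, 0, 0]], [[0, -0.003, -0.0013], [0, 0, 0]], [[0, -0.003, -0.0013], [0, 0, 0]], [[0, -0.003, -0.0013], [0, 0, 0]], [[0, 0, 0], [0, 0, 0]], [[0, 0, 0], [0, 0, 0]], [[0, 0, 0], [0, 0, 0]]]}}

```text
time: 12.9
tcp_pos: [0.4452, 0.0592, 0.2256]
tool_rot: [[-0.999, -0.048, -0.0], [-0.048, 0.999, -0.0], [0.0, -0.0, -1.0]]
ft_force: [-0.0, -0.1, -0.9]
gripper_width: 0.0174
gripper_force: 98.9
```

```bash
python3 - <<'E'
from go import *
ims=[]
for n,r in [('top',(120,220,250,370)),('side',(180,280,290,410))]:
    p,d,c=snap(n); u=[int(k) for k in r]; ims.append(cv2.resize(p[u[0]:u[1],u[2]:u[3],::-1],(396,330),interpolation=cv2.INTER_CUBIC))
cv2.imwrite('pics/c3.png',np.hstack(ims))
delta(L2W(-.202,-.029,.21))
E
```

```text
t 13.0 tcp [0.4452 0.0592 0.2256] yaw -3.093 tool z [-0. -0. -1.] F [-0.  -0.5 -0.1] w 0.0174 tool shift [0.0004 0.0005 0.0156] turn None
```

View pics/c3.png

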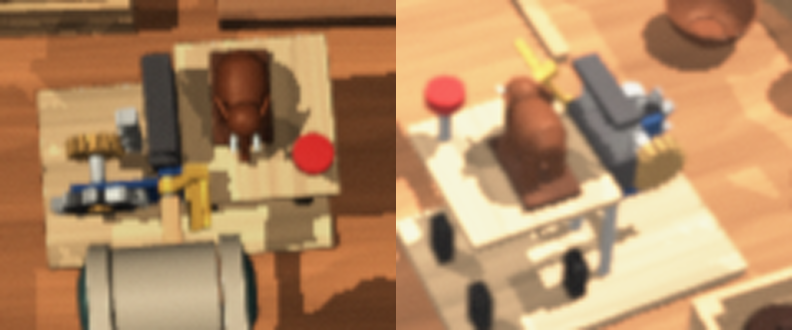

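Both views show the pawl thrown over: the paddle now leans on the platform side at crop (200,200) and the rod is clear of it at (172,215). I'll withdraw, raise the rod and turn it for the knob.

Call:
{"name": "step_arm", "arguments": {"motion": [[[0.002, 0.004, 0], [0, 0, 0]], [[0.004, 0.004, 0], [0, 0, 0]], [[0.008, 0, 0], [0, 0, 0]], [[0.009, 0, 0], [0, 0, 0]], [[0.009, 0, 0], [0, 0, 0]], [[0.009, 0, 0], [0, 0, 0]], [[0.009, 0, 0], [0, 0, 0]], [[0.009, 0, 0], [0, 0, 0]], [[0.009, 0, -0.005], [0, 0, 0]], [[0.006, 0, -0.005], [0, 0, 0]]], "force": 115}}

```text
time: 14.0
tcp_pos: [0.3702, 0.0635, 0.2362]
tool_rot: [[-0.999, -0.048, 0.0], [-0.048, 0.999, -0.0], [-0.0, -0.0, -1.0]]
ft_force: [0.4, -0.1, -0.8]
gripper_width: 0.017
gripper_force: 117.4
```

Call:
{"name": "step_arm", "arguments": {"motion": [[[0, 0, -0.01], [0, 0, 0.131]], [[0, 0, -0.01], [0, 0, 0.131]], [[0, 0, -0.01], [0, 0, 0.131]], [[0, 0, -0.01], [0, 0, 0.131]], [[0, 0, -0.01], [0, 0, 0.131]], [[0, 0, -0.01], [0, 0, 0.131]], [[0, 0, -0.01], [0, 0, 0.131]], [[0, 0, -0.01], [0, 0, 0.131]], [[0, 0, -0.01], [0, 0, 0.131]], [[0, 0, -0.01], [0, 0, 0.131]]]}}

```text
time: 15.0
tcp_pos: [0.3708, 0.0635, 0.3367]
tool_rot: [[-0.299, 0.954, 0.001], [0.954, 0.299, -0.0], [-0.0, 0.001, -1.0]]
ft_force: [0.2, -0.3, -0.4]
gripper_width: 0.017
gripper_force: 117.6
```

```bash
python3 - <<'E'
from fit import *
from go import *
p,d,c=snap('top'); np.savez('top2.npz',p=p,d=d,**c); W=cloud(d,c)
R,G,B=[p[...,i].astype(int) for i in range(3)]
red=(R>150)&(G<60)&(B<60)&(W[...,2]>.22)&(abs(W[...,0]-.63)<.2); print('red',W[red].mean(0),red.sum(),'exp',L2W(-.045,-.175,.27))
el=(W[...,2]>.206)&(W[...,2]<.29)&(abs(W[...,0]-.66)<.1)&(abs(W[...,1])<.05); L=toL(W[el],LIFT); print('eleph lift extents',L.min(0),L.max(0))
delta(L2W(-.0352,-.2117,.31),.053+np.radians(105))
E
```

```text
red [ 0.60788416 -0.0779089   0.26961666] 108 exp [np.float64(0.6093338460707277), np.float64(-0.07783815360868321), 0.27]
eleph lift extents [-0.0879813 -0.1423732] [ 0.08686005 -0.04686182]
t 15.05 tcp [0.371  0.0635 0.3383] yaw 1.868 tool z [ 0.003  0.    -1.   ] F [-0.5 -0.9 -0.2] w 0.0168 tool shift [-0.2429  0.187   0.0291] turn -0.018
```

Call:
{"name": "step_arm", "arguments": {"motion": [[[-0.012, 0.01, 0], [0, 0, -0.018]], [[-0.027, 0.02, 0], [0, 0, 0]], [[-0.027, 0.02, 0], [0, 0, 0]], [[-0.027, 0.02, 0], [0, 0, 0]], [[-0.027, 0.021, 0], [0, 0, 0]], [[-0.027, 0.021, 0], [0, 0, 0]], [[-0.027, 0.021, 0], [0, 0, 0]], [[-0.027, 0.021, 0], [0, 0, 0]], [[-0.027, 0.021, 0.005], [0, 0, 0]], [[-0.015, 0.012, 0.005], [0, 0, 0]]]}}

```text
time: 16.05
tcp_pos: [0.6272, -0.1082, 0.3245]
tool_rot: [[-0.323, 0.946, -0.001], [0.946, 0.323, -0.0], [0.0, -0.001, -1.0]]
ft_force: [-0.5, 1.1, -1.1]
gripper_width: 0.0171
gripper_force: 117.7
```

```bash
python3 - <<'E'
from go import *
delta(L2W(-.0352,-.2117,.28),.053+np.radians(105))
E
```

```text
t 16.05 tcp [ 0.6272 -0.1082  0.3245] yaw 1.899 tool z [-0.001 -0.    -1.   ] F [-0.5  1.1 -1.1] w 0.0171 tool shift [-0.0035 -0.0076  0.0445] turn 0.014
```

Call:
{"name": "step_arm", "arguments": {"motion": [[[-0.001, -0.002, 0.005], [0, 0, 0]], [[0, 0, 0.005], [0, 0, 0]], [[0, 0, 0.005], [0, 0, 0]], [[0, 0, 0.005], [0, 0, 0]], [[0, 0, 0.005], [0, 0, 0]], [[0, 0, 0.005], [0, 0, 0]], [[0, 0, 0.004], [0, 0, 0]], [[0, 0, 0.003], [0, 0, 0]], [[0, 0, 0], [0, 0, 0]], [[0, 0, 0], [0, 0, 0]]]}}

```text
time: 17.05
tcp_pos: [0.6244, -0.1084, 0.2888]
tool_rot: [[-0.321, 0.947, 0.0], [0.947, 0.321, -0.0], [-0.0, 0.0, -1.0]]
ft_force: [0.6, -0.6, -0.3]
gripper_width: 0.0172
gripper_force: 117.7
```

```bash
python3 - <<'E'
from go import *
delta(L2W(-.0352,-.2117,.28),.053+np.radians(105))
E
```

```text
t 17.05 tcp [ 0.6244 -0.1084  0.2888] yaw 1.898 tool z [ 0. -0. -1.] F [ 0.6 -0.6 -0.3] w 0.0172 tool shift [-0.0042 -0.005   0.0088] turn 0.012
```

Call:
{"name": "step_arm", "arguments": {"motion": [[[-0.002, -0.003, 0.001], [0, 0, 0]], [[-0.002, -0.002, 0.002], [0, 0, 0.012]], [[0, 0, 0.002], [0, 0, 0]], [[0, 0, 0.002], [0, 0, 0]], [[0, 0, 0.002], [0, 0, 0]], [[0, 0, 0.002], [0, 0, 0]], [[0, 0, 0.002], [0, 0, 0]], [[0, 0, 0.002], [0, 0, 0]], [[0, 0, 0.002], [0, 0, 0]], [[0, 0, 0.002], [0, 0, 0]]]}}

```text
time: 18.05
tcp_pos: [0.621, -0.1137, 0.2707]
tool_rot: [[-0.31, 0.951, 0.001], [0.951, 0.31, -0.0], [-0.001, 0.001, -1.0]]
ft_force: [-0.9, 0.2, 4.6]
gripper_width: 0.0172
gripper_force: 118.3
```

Call:
{"name": "step_arm", "arguments": {"motion": [[[0, 0, 0.003], [0, 0, 0]], [[0, 0, 0.003], [0, 0, 0]], [[0, 0, 0.003], [0, 0, 0]], [[0, 0, 0.003], [0, 0, 0]], [[0, 0, 0.003], [0, 0, 0]], [[0, 0, 0.003], [0, 0, 0]], [[0, 0, 0.003], [0, 0, 0]], [[0, 0, 0.003], [0, 0, 0]], [[0, 0, 0.003], [0, 0, 0]], [[0, 0, 0.003], [0, 0, 0]]]}}

```text
time: 19.05
tcp_pos: [0.621, -0.1137, 0.24]
tool_rot: [[-0.31, 0.951, 0.001], [0.951, 0.31, -0.0], [-0.0, 0.001, -1.0]]
ft_force: [-1.5, 0.5, 5.6]
gripper_width: 0.0167
gripper_force: 118.4
```

```bash
cat > chk.py <<'E'
from fit import *
from go import *
p,d,c=snap('top'); W=cloud(d,c); R,G,B=[p[...,i].astype(int) for i in range(3)]
L=toL(W.reshape(-1,3),LIFT).reshape(400,640,2)
m=(L[...,0]>-.07)&(L[...,0]<.09)&(L[...,1]>-.2)&(L[...,1]<-.05)&(W[...,2]>.05)
q=W[m]; h,e=np.histogram(q[:,2],np.arange(.06,.34,.005)); i=np.argsort(h)[-3:]; print('platform z modes',[(e[k].round(3),h[k]) for k in i])
red=(R>150)&(G<70)&(B<70)&m; print('red',red.sum(), W[red].mean(0) if red.any() else '')
br=m&(R>50)&(R>1.6*G)&(G>B)&(R<150); print('eleph',br.sum(),W[br].mean(0),L[br].min(0),L[br].max(0))
E
python3 - <<'E'
from chk import *
delta(L2W(-.0352,-.2117,.1645))
E
```

```text
platform z modes [(np.float64(0.245), np.int64(127)), (np.float64(0.165), np.int64(397)), (np.float64(0.16), np.int64(398))]
red 23 [ 0.59593404 -0.08353271  0.23541074]
eleph 352 [ 0.66921183 -0.01038289  0.23893898] [-0.06473819 -0.1981316 ] [ 0.07958515 -0.08372894]
t 19.1 tcp [ 0.621  -0.1137  0.2393] yaw 1.886 tool z [ 0. -0. -1.] F [-0.  -1.   3.2] w 0.017 tool shift [-0.0002  0.      0.0748] turn None
```

The platform is following at a push of about 5 N, so I'll continue.

Call:
{"name": "step_arm", "arguments": {"motion": [[[0, 0, 0.003], [0, 0, 0]], [[0, 0, 0.003], [0, 0, 0]], [[0, 0, 0.003], [0, 0, 0]], [[0, 0, 0.003], [0, 0, 0]], [[0, 0, 0.003], [0, 0, 0]], [[0, 0, 0.003], [0, 0, 0]], [[0, 0, 0.003], [0, 0, 0]], [[0, 0, 0.003], [0, 0, 0]], [[0, 0, 0.003], [0, 0, 0]], [[0, 0, 0.003], [0, 0, 0]]]}}

```text
time: 20.1
tcp_pos: [0.621, -0.1137, 0.2101]
tool_rot: [[-0.31, 0.951, 0.001], [0.951, 0.31, -0.0], [-0.0, 0.001, -1.0]]
ft_force: [-1.3, -0.4, 5.4]
gripper_width: 0.0169
gripper_force: 118.5
```

Call:
{"name": "step_arm", "arguments": {"motion": [[[0, 0, 0.003], [0, 0, 0]], [[0, 0, 0.003], [0, 0, 0]], [[0, 0, 0.003], [0, 0, 0]], [[0, 0, 0.003], [0, 0, 0]], [[0, 0, 0.003], [0, 0, 0]], [[0, 0, 0.003], [0, 0, 0]], [[0, 0, 0.003], [0, 0, 0]], [[0, 0, 0.003], [0, 0, 0]], [[0, 0, 0.003], [0, 0, 0]], [[0, 0, 0.003], [0, 0, 0]]]}}

```text
time: 21.1
tcp_pos: [0.621, -0.1137, 0.1801]
tool_rot: [[-0.31, 0.951, 0.001], [0.951, 0.31, -0.0], [-0.0, 0.001, -1.0]]
ft_force: [-2.2, 0.6, 5.9]
gripper_width: 0.0169
gripper_force: 118.5
```

Call:
{"name": "step_arm", "arguments": {"motion": [[[0, 0, 0.0015], [0, 0, 0]], [[0, 0, 0.0015], [0, 0, 0]], [[0, 0, 0.0015], [0, 0, 0]], [[0, 0, 0.0015], [0, 0, 0]], [[0, 0, 0.0015], [0, 0, 0]], [[0, 0, 0.0015], [0, 0, 0]], [[0, 0, 0.0015], [0, 0, 0]], [[0, 0, 0.0015], [0, 0, 0]], [[0, 0, 0.001], [0, 0, 0]], [[0, 0, 0], [0, 0, 0]]]}}

```text
time: 22.1
tcp_pos: [0.621, -0.1137, 0.1669]
tool_rot: [[-0.31, 0.951, 0.0], [0.951, 0.31, -0.0], [-0.0, 0.0, -1.0]]
ft_force: [-0.4, -0.5, 3.6]
gripper_width: 0.0168
gripper_force: 118.4
```

```bash
python3 - <<'E'
from chk import *
delta(L2W(-.0352,-.2117,.1645))
E
```

```text
platform z modes [(np.float64(0.095), np.int64(130)), (np.float64(0.085), np.int64(190)), (np.float64(0.09), np.int64(421))]
red 17 [ 0.59573689 -0.08285818  0.16010054]
eleph 280 [ 0.66697135 -0.01254277  0.16334741] [-0.0638232  -0.19376682] [ 0.07656909 -0.08345916]
t 22.15 tcp [ 0.621  -0.1137  0.1668] yaw 1.886 tool z [ 0. -0. -1.] F [-0.1  0.8  5. ] w 0.0167 tool shift [-0.0003 -0.      0.0023] turn None
```

Almost down. I'll feel for the stops in small steps.

Call:
{"name": "step_arm", "arguments": {"motion": [[[0, 0, 0.0005], [0, 0, 0]], [[0, 0, 0.0005], [0, 0, 0]], [[0, 0, 0.0005], [0, 0, 0]], [[0, 0, 0.0005], [0, 0, 0]], [[0, 0, 0.0005], [0, 0, 0]], [[0, 0, 0], [0, 0, 0]], [[0, 0, 0], [0, 0, 0]], [[0, 0, 0], [0, 0, 0]], [[0, 0, 0], [0, 0, 0]], [[0, 0, 0], [0, 0, 0]]]}}

```text
time: 23.15
tcp_pos: [0.621, -0.1137, 0.1644]
tool_rot: [[-0.31, 0.951, 0.0], [0.951, 0.31, -0.0], [-0.0, 0.0, -1.0]]
ft_force: [-1.1, 0.7, 4.7]
gripper_width: 0.0171
gripper_force: 118.5
```

Call:
{"name": "step_arm", "arguments": {"motion": [[[0, 0, 0.0005], [0, 0, 0]], [[0, 0, 0.0005], [0, 0, 0]], [[0, 0, 0.0005], [0, 0, 0]], [[0, 0, 0], [0, 0, 0]], [[0, 0, 0], [0, 0, 0]], [[0, 0, 0], [0, 0, 0]], [[0, 0, 0], [0, 0, 0]], [[0, 0, 0], [0, 0, 0]], [[0, 0, 0], [0, 0, 0]], [[0, 0, 0], [0, 0, 0]]]}}

```text
time: 24.15
tcp_pos: [0.6211, -0.1138, 0.1641]
tool_rot: [[-0.31, 0.951, 0.001], [0.951, 0.31, -0.0], [-0.001, 0.001, -1.0]]
ft_force: [-4.2, 1.1, 9.7]
gripper_width: 0.0168
gripper_force: 119.1
```

Call:
{"name": "step_arm", "arguments": {"motion": [[[0, 0, 0.0005], [0, 0, 0]], [[0, 0, 0.0005], [0, 0, 0]], [[0, 0, 0], [0, 0, 0]], [[0, 0, 0], [0, 0, 0]], [[0, 0, 0], [0, 0, 0]], [[0, 0, -0.001], [0, 0, 0]], [[0, 0, -0.002], [0, 0, 0]], [[0, 0, -0.003], [0, 0, 0]], [[0, 0, -0.005], [0, 0, 0]], [[0, 0, -0.008], [0, 0, 0]]]}}

```text
time: 25.15
tcp_pos: [0.6206, -0.1137, 0.18]
tool_rot: [[-0.31, 0.951, -0.002], [0.951, 0.31, 0.0], [0.001, -0.002, -1.0]]
ft_force: [1.0, -0.1, -0.3]
gripper_width: 0.0168
gripper_force: 117.8
```

Call:
{"name": "step_arm", "arguments": {"motion": [[[0, 0, -0.015], [0, 0, 0]], [[0, 0, -0.015], [0, 0, 0]], [[0, 0, -0.015], [0, 0, 0]], [[0, 0, -0.015], [0, 0, 0]], [[0, 0, -0.015], [0, 0, 0]], [[0, 0, -0.015], [0, 0, 0]], [[0, 0, -0.01], [0, 0, 0]], [[0, 0, -0.005], [0, 0, 0]], [[0, 0, 0], [0, 0, 0]], [[0, 0, 0], [0, 0, 0]]]}}

```text
time: 26.15
tcp_pos: [0.6208, -0.1137, 0.2849]
tool_rot: [[-0.31, 0.951, -0.001], [0.951, 0.31, 0.0], [0.001, -0.001, -1.0]]
ft_force: [-0.4, 1.2, -0.9]
gripper_width: 0.0173
gripper_force: 117.8
```

```bash
python3 - <<'E'
from chk import *
t,tp,R_,s=pose(); p,d,c=snap('wrist'); W=cloud(d,c); T=(W-tp)@R_
for v in [109,112,130,150,180,220]: print(v,T[v,325].round(4))
delta([.42,-.12,.25],np.pi/2+.053)
E
```

```text
platform z modes [(np.float64(0.17), np.int64(95)), (np.float64(0.09), np.int64(279)), (np.float64(0.085), np.int64(384))]
red 31 [ 0.60919533 -0.08778282  0.16692569]
eleph 294 [ 0.66769675 -0.01083567  0.15922551] [-0.05367441 -0.19392231] [ 0.07710651 -0.08263578]
109 [ 0.0705  0.0016 -0.0129]
112 [ 0.0694  0.0016 -0.0141]
130 [ 0.0628  0.0016 -0.0152]
150 [ 0.0549  0.0016 -0.0145]
180 [ 0.0427  0.0016 -0.015 ]
220 [ 0.025   0.0017 -0.0143]
t 26.25 tcp [ 0.6207 -0.1137  0.2847] yaw 1.886 tool z [-0.002  0.    -1.   ] F [-0.3  0.8 -0.5] w 0.0169 tool shift [ 0.0562 -0.1928  0.035 ] turn 0.262
```

The rod has not slipped and the platform sits at 90 mm. Now I'll take the rod to open bench and lay it down.

Call:
{"name": "step_arm", "arguments": {"motion": [[[0.006, -0.019, 0], [0, 0, 0]], [[0.006, -0.019, 0], [0, 0, 0]], [[0.006, -0.019, 0], [0, 0, 0]], [[0.006, -0.019, 0], [0, 0, 0]], [[0.006, -0.019, 0], [0, 0, 0]], [[0.006, -0.019, 0], [0, 0, 0]], [[0.006, -0.019, 0], [0, 0, 0]], [[0.006, -0.019, 0], [0, 0, 0]], [[0.006, -0.019, 0], [0, 0, 0]], [[0.006, -0.019, 0], [0, 0, 0]]]}}

```text
time: 27.25
tcp_pos: [0.4207, -0.1154, 0.2851]
tool_rot: [[-0.31, 0.951, -0.001], [0.951, 0.31, 0.0], [0.0, -0.001, -1.0]]
ft_force: [1.1, -0.2, -0.6]
gripper_width: 0.0169
gripper_force: 117.7
```

Call:
{"name": "step_arm", "arguments": {"motion": [[[0, 0, 0.015], [0, 0, 0]], [[0, 0, 0.03], [0, 0, 0]], [[0, 0, 0.035], [0, 0, 0]], [[0, 0, 0.035], [0, 0, 0]], [[0, 0, 0.035], [0, 0, 0]], [[0, 0, 0.035], [0, 0, 0]], [[0, 0, 0.03], [0, 0, 0]], [[0, 0, 0.025], [0, 0, 0]], [[0, 0, 0.015], [0, 0, 0]], [[0, 0, 0.01], [0, 0, 0]]]}}

```text
time: 28.25
tcp_pos: [0.4207, -0.1152, 0.019]
tool_rot: [[-0.31, 0.951, -0.002], [0.951, 0.31, 0.001], [0.002, -0.002, -1.0]]
ft_force: [0.1, -0.0, -0.6]
gripper_width: 0.0171
gripper_force: 117.7
```

Call:
{"name": "step_arm", "arguments": {"motion": [[[0, 0, 0.002], [0, 0, 0]], [[0, 0, 0.002], [0, 0, 0]], [[0, 0, 0.002], [0, 0, 0]], [[0, 0, 0.002], [0, 0, 0]], [[0, 0, 0.001], [0, 0, 0]], [[0, 0, 0.001], [0, 0, 0]], [[0, 0, 0], [0, 0, 0]], [[0, 0, 0], [0, 0, 0]], [[0, 0, 0], [0, 0, 0]], [[0, 0, 0], [0, 0, 0]]]}}

```text
time: 29.25
tcp_pos: [0.4218, -0.1156, 0.0108]
tool_rot: [[-0.31, 0.951, 0.0], [0.951, 0.31, -0.0], [-0.0, 0.0, -1.0]]
ft_force: [0.2, 0.7, -0.5]
gripper_width: 0.0168
gripper_force: 117.7
```

Call:
{"name": "step_arm", "arguments": {"motion": [[[0, 0, 0.001], [0, 0, 0]], [[0, 0, 0.001], [0, 0, 0]], [[0, 0, 0.001], [0, 0, 0]], [[0, 0, 0.001], [0, 0, 0]], [[0, 0, 0.0005], [0, 0, 0]], [[0, 0, 0.0005], [0, 0, 0]], [[0, 0, 0.0005], [0, 0, 0]], [[0, 0, 0], [0, 0, 0]], [[0, 0, 0], [0, 0, 0]], [[0, 0, 0], [0, 0, 0]]]}}

```text
time: 30.25
tcp_pos: [0.4217, -0.1156, 0.0052]
tool_rot: [[-0.31, 0.951, 0.0], [0.951, 0.31, -0.0], [-0.0, 0.0, -1.0]]
ft_force: [-0.4, -0.1, 0.3]
gripper_width: 0.0172
gripper_force: 117.7
```

Call:
{"name": "step_arm", "arguments": {"motion": [[[0, 0, 0.0004], [0, 0, 0]], [[0, 0, 0.0004], [0, 0, 0]], [[0, 0, 0.0004], [0, 0, 0]], [[0, 0, 0], [0, 0, 0]], [[0, 0, 0], [0, 0, 0]], [[0, 0, 0], [0, 0, 0]], [[0, 0, 0], [0, 0, 0]], [[0, 0, 0], [0, 0, 0]], [[0, 0, 0], [0, 0, 0]], [[0, 0, 0], [0, 0, 0]]]}}

```text
time: 31.25
tcp_pos: [0.4217, -0.1156, 0.0044]
tool_rot: [[-0.31, 0.951, -0.0], [0.951, 0.31, -0.0], [-0.0, -0.0, -1.0]]
ft_force: [-3.9, 0.8, 5.8]
gripper_width: 0.0173
gripper_force: 118.5
```

The rod is on the bench. I'll release it, opening part-way first, then withdraw straight up.

Call:
{"name": "step_arm", "arguments": {"motion": [[[0, 0, 0], [0, 0, 0]], [[0, 0, 0], [0, 0, 0]], [[0, 0, 0], [0, 0, 0]], [[0, 0, 0], [0, 0, 0]], [[0, 0, 0], [0, 0, 0]], [[0, 0, -0.001], [0, 0, 0]], [[0, 0, -0.003], [0, 0, 0]], [[0, 0, -0.005], [0, 0, 0]], [[0, 0, -0.01], [0, 0, 0]], [[0, 0, -0.015], [0, 0, 0]]], "gripper": 0.4, "force": 20}}

```text
time: 32.25
tcp_pos: [0.4214, -0.1154, 0.0385]
tool_rot: [[-0.31, 0.951, -0.001], [0.951, 0.31, 0.0], [0.001, -0.001, -1.0]]
ft_force: [-0.7, -0.1, 0.4]
gripper_width: 0.0595
gripper_force: 0.0
```

Call:
{"name": "step_arm", "arguments": {"motion": [[[0, 0, -0.02], [0, 0, 0]], [[0, 0, -0.02], [0, 0, 0]], [[0, 0, -0.02], [0, 0, 0]], [[0, 0, -0.02], [0, 0, 0]], [[0, 0, -0.02], [0, 0, 0]], [[0, 0, -0.02], [0, 0, 0]], [[0, 0, -0.02], [0, 0, 0]], [[0, 0, -0.01], [0, 0, 0]], [[0, 0, 0], [0, 0, 0]], [[0, 0, 0], [0, 0, 0]]]}}

```text
time: 33.25
tcp_pos: [0.4214, -0.1155, 0.1874]
tool_rot: [[-0.31, 0.951, -0.001], [0.951, 0.31, 0.0], [0.0, -0.001, -1.0]]
ft_force: [0.3, -0.5, 0.3]
gripper_width: 0.0599
gripper_force: 0.0
```

Call:
{"name": "step_arm", "arguments": {"motion": [[[0, -0.02, 0], [0, 0, 0]], [[0, -0.02, 0], [0, 0, 0]], [[-0.03, -0.01, 0], [0, 0, 0]], [[-0.03, 0, 0], [0, 0, 0]], [[-0.03, 0, 0], [0, 0, 0]], [[-0.03, 0, 0], [0, 0, 0]], [[-0.03, 0, 0], [0, 0, 0]], [[-0.03, 0, 0], [0, 0, 0]], [[-0.02, 0, 0], [0, 0, 0]], [[0, 0, 0], [0, 0, 0]]]}}

```text
time: 34.25
tcp_pos: [0.4357, -0.3226, 0.1859]
tool_rot: [[-0.308, 0.951, -0.003], [0.951, 0.308, 0.002], [0.002, -0.002, -1.0]]
ft_force: [0.3, 0.2, 0.5]
gripper_width: 0.0596
gripper_force: 0.0
```

```bash
python3 - <<'E'
from chk import *
ims=[]
for n,r in [('top',(120,280,250,450)),('side',(130,290,200,400))]:
    p,d,c=snap(n); ims.append(cv2.resize(p[r[0]:r[1],r[2]:r[3],::-1],(400,320),interpolation=cv2.INTER_CUBIC))
    m_=(cloud(d,c)[...,2]>.014)&(cloud(d,c)[...,2]<.026); print(n,[(np.round(x['location'],3).tolist(),round(x['confidence'],2)) for x in nets.recognise(n,'rod')[:3]])
cv2.imwrite('pics/c4.png',np.hstack(ims)); delta([.4,-.3,.2])
E
```

```text
platform z modes [(np.float64(0.08), np.int64(98)), (np.float64(0.09), np.int64(414)), (np.float64(0.085), np.int64(503))]
red 93 [ 0.60888749 -0.07706197  0.15918154]
eleph 328 [ 0.66682823 -0.0135483   0.15809239] [-0.065422   -0.19667267] [ 0.07690576 -0.08323879]
top [([0.429, -0.144, 0.02], 0.74), ([0.251, -0.45, 0.017], 0.65), ([0.579, 0.042, 0.236], 0.29)]
side [([0.255, -0.454, 0.012], 0.89), ([0.438, -0.148, 0.02], 0.77), ([0.656, -0.497, 0.06], 0.65)]
t 34.5 tcp [ 0.436  -0.3203  0.1877] yaw 1.887 tool z [-0.  0. -1.] F [ 0.4  0.4 -0.7] w 0.0599 tool shift [ 0.0305 -0.0279 -0.0122] turn None
```

View pics/c4.png

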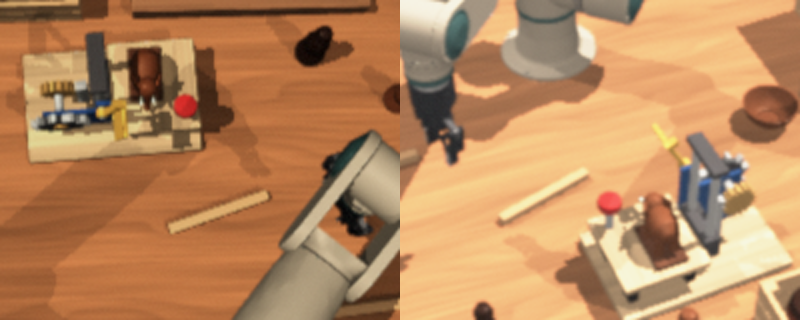

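Both views show the pawl leaning back (top crop (118,122)) and the platform down, with knob height now 0.159 m against 0.2695 m at the start. The elephant is standing, the rod lies flat on the bench at (218,212), and the arm is clear. Handing the job in.

```bash
python3 -c "
from plant import robot; print(robot.job_done())"
```

```text
the job is handed in; nothing more can be done
None
```

The job is handed in at about 34.5 s: I flicked the pawl over free with the rod, pushed the platform down onto its stops with the elephant still standing on it, and laid the rod on the bench; no verdict was returned.

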